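# Make up the pastry order

### The job

Make up the takeaway order: stand the two dark chocolate muffins upright in the small wooden tray, one in each compartment, and put the green pistachio macaron into the glass jar through its neck, then the pink raspberry one on its own after it. The vanilla muffin and the lemon macaron are not part of the order: leave them, the cup and the ramekin where they are.

Things in the scene. Friction and masses are not known exactly. Their poses are not given: they have to be found in the camera images.
- choc_muffin_a: Chocolate muffin, dark brown domed top, cream paper case, 64 mm high, about 85 g. Base 48 mm across; the case widens to 59 mm at 33 mm height; the crown's sides are upright, 62 mm across from 36 to 50 mm height (grip there). Origin: centre of its underside; z up its axis. Like choc_muffin_b; either may go in either compartment.
- choc_muffin_b: The other chocolate muffin, dark brown domed top, cream paper case, 64 mm high, about 85 g. Base 48 mm across; the case widens to 59 mm at 33 mm height; the crown's sides are upright, 62 mm across from 36 to 50 mm height (grip there). Origin: centre of its underside; z up its axis.
- vanilla_muffin: Look-alike, stays where it is: vanilla muffin, golden yellow domed top, cream paper case, 64 mm high, about 85 g. Base 48 mm across; the case widens to 59 mm at 33 mm height; the crown's sides are upright, 62 mm across from 36 to 50 mm height (grip there). Origin: centre of its underside; z up its axis.
- pistachio_macaron: Pistachio macaron: two flat green shells with a paler filling, a round disc 42 mm across and 22 mm high, lying flat on the counter (20 g or so). Origin: centre of its underside; z up along its axis.
- raspberry_macaron: Raspberry macaron: two flat pink shells with a paler filling, a round disc 42 mm across and 22 mm high, lying flat on the counter (20 g or so). Origin: centre of its underside; z up along its axis.
- lemon_macaron: Look-alike, stays where it is: lemon macaron: two flat yellow shells with a paler filling, a round disc 42 mm across and 22 mm high, lying flat on the counter (20 g or so). Origin: centre of its underside; z up along its axis.
- espresso_cup: Bystander: empty white espresso cup, 60 mm across, 55 mm high. Origin: centre of its underside.
- ramekin: Bystander: empty blue ceramic ramekin, 64 mm across, 40 mm high. Origin: centre of its underside.
- order_tray: Fixed pale wooden tray, 200 mm long (its x axis), 110 mm wide (y), walls 24 mm high and 5 mm thick, inner floor 5 mm above the counter. A 5 mm cross wall at x = 0 makes two compartments, centred at x = +48 and -48 mm, y = 0, each about 92 by 100 mm inside. Origin: centre of its underside; z up.
- jar: Fixed open glass jar, 110 mm high, belly 100 mm across, neck 70 mm across outside and 62 mm inside (from 96 mm height to the rim at 110 mm; thin brass ring on the rim). Inner floor at 5 mm. A macaron let go flat over the middle of the mouth drops in. Origin: centre of its underside; z up.
There are look-alikes about, which are no part of the job. There is more than one size of the order_tray; the job needs the smaller. What is shaped like the choc_muffin_b but purple is not meant.

How it is judged:
On the way, in this order (a step that is already met when the one before it is completed fails the run):
1. the pistachio macaron is in the jar (horizontal distance between pistachio_macaron and jar below 0.045 m and height (world z) of pistachio_macaron below 0.06 m), for 0.2 s.
2. then the raspberry macaron is in the jar (horizontal distance between raspberry_macaron and jar below 0.045 m and height (world z) of raspberry_macaron below 0.06 m), for 0.2 s.
At the end, for the whole second after the job is handed in: Both macarons in the jar (underside below 60 mm); a chocolate muffin upright (0.15 rad) on the floor of each tray compartment, 18-80 mm from the cross wall and within 32 mm of the long centre line; all at rest; the other four things upright, within 30 mm of their start (all of step 1 and all of step 2 and y of choc_muffin_a in the frame of order_tray between -0.032 and 0.032 m and height (world z) of each of choc_muffin_a, choc_muffin_b below 0.012 m and angle between each of choc_muffin_a, choc_muffin_b's own z axis and vertical below 0.15 rad and y of choc_muffin_b in the frame of order_tray between -0.032 and 0.032 m and ((x of choc_muffin_a in the frame of order_tray between 0.018 and 0.08 m and x of choc_muffin_b in the frame of order_tray between -0.08 and -0.018 m) or (x of choc_muffin_a in the frame of order_tray between -0.08 and -0.018 m and x of choc_muffin_b in the frame of order_tray between 0.018 and 0.08 m)) and linear speed of each of choc_muffin_a, choc_muffin_b, pistachio_macaron, raspberry_macaron below 0.02 m/s and distance of each of vanilla_muffin, lemon_macaron, espresso_cup, ramekin from where it was at the start of the episode below 0.03 m and angle between each of vanilla_muffin, lemon_macaron, espresso_cup, ramekin's own z axis and vertical below 0.2 rad); the robot touches nothing.
It fails at once if a look-alike or bystander is moved by more than 30 mm: vanilla_muffin (distance of vanilla_muffin from where it was at the start of the episode above 0.03 m).
It fails at once if a look-alike or bystander is moved by more than 30 mm: lemon_macaron (distance of lemon_macaron from where it was at the start of the episode above 0.03 m).
It fails at once if a look-alike or bystander is moved by more than 30 mm: espresso_cup (distance of espresso_cup from where it was at the start of the episode above 0.03 m).
It fails at once if a look-alike or bystander is moved by more than 30 mm: ramekin (distance of ramekin from where it was at the start of the episode above 0.03 m).
It also fails if it takes over 96 s, if anything falls off the work surface, if the arm or the gripper's body presses on something with over 40 N, if the wrist force passes 120 N, or if a joint passes its speed limit or range.

### The arm

A 7-joint arm with a two-finger parallel gripper is mounted at the origin on the work surface. World frame = base frame: x ahead of the robot, y to its left, z up, the work surface at z = 0. Lengths are in m, angles in rad, forces in N, time in s.
With the tool pointing down it reaches from about 0.4 to 0.9 m from the base axis. Payload 5.5 kg.
Tool frame: the origin (TCP) lies midway between the tips of the shut fingers; the grasp point (between the pads) lies 19 mm behind it (env.hold_point_z is the distance from the TCP to the grasp point, in m); z points along the fingers, y is the line along which they close (so a half turn about z gives the same grasp; the last joint's range is limited). The gripper opens to 92 mm and grips with 3 to 60 N. Pads are 19 mm wide; open, the fingers measure 130 mm over their backs; the gripper's body (75 mm by 190 mm) begins 47 mm behind the grasp point.
Start: joints at [-1.047, 0.501, -0.427, 1.55, 0.221, 1.138, -0.21], TCP at [0.168, 0.628, 0.227] pointing down, gripper open.
Joint ranges: [-2.88, 2.88], [-0.31, 2.03], [-1.54, 1.56], [0.2, 2.42], [-1.41, 4.55], [0.19, 2.02], [-2.57, 2.57]. Speed limits (rad/s): [2.57, 2.57, 3.14, 3.14, 3.14, 3.14, 3.14].

### API

Orientations are given as a unit quaternion [w, x, y, z].
In Python, from rig import env gives the robot as it stands. The module is installed in compiled form; this text tells all that it offers.
- The arm moves only by the tool apply_moves, never from a script. Its argument "rows" is one flat list of numbers, 7 for each row, row after row: the shift along the world's x, y, z in cm, then the turn, a rotation vector about the world's x, y, z in degrees, then the finger opening in cm, from 0 to 9.18. In form: [tx, ty, tz, wx, wy, wz, claw, tx, ty, tz, wx, wy, wz, claw, ...]. A call has 1 to 8 rows; each row shifts and turns the commanded pose from where the row before left it; what a row does not reach is not made up. A row lasts 1/10 s, in which the tool goes at most 50 mm and 8.59 degrees, less where a joint would pass 70% of its speed; a pose out of reach is approached as far as the arm can. A call with a gripper value outside its range is refused whole. The fingers move at their own pace and stop on an object; "newtons" is the grip in N (left out, the last holds). Time passes only in rows, so rows that do not move let the fingers close. It gives the time, the measured TCP pose, the force, the opening and the grip force at its end, in the units of the state.
- env.sense(): the state, without advancing time (a new reading comes with each control period).
- env.read_camera(name): name is "scene" or "side" or "wrist"; returns a dict with "color" (384x512x3 uint8, red, green, blue), "intrinsics" (3x3 intrinsics, pixels), "k1" (the pictures are not rectified: a ray, as slopes to the right and down, at radius r is drawn at 1 + k1 r^2 times it, then the intrinsics apply), "world_from_camera" (4x4, takes a point from camera to world coordinates). Camera axes: x right, y down, z forward; pixel columns grow to the right and rows downward; lengths in m; the calibration is good to about 2 mm. A picture is of the moment at which its call begins. There is no depth.
- env.close_job(): hands the job in; it is judged then, once.
The state is a dict: "time_s": time; "q": joint angles; "joint_vel": joint speeds; "joint_torque": joint torques, N m; "ee_pos": TCP position; "eef_rot": TCP orientation; "force": force on the tool from outside, world axes, zero at the start; "ft_torque": the same for the moment, N m; "width": opening from 0.0 (shut) to 1.0 (fully open); "gripper_force": force on a finger pad.
Only numpy, scipy, OpenCV 4.12 (cv2) and the standard library are available. Lean on these libraries where they do the work, as an engineer would, in place of code of your own. Each camera call takes 0.05 s, during which the arm holds its last target. There are 200 camera calls.

## Working session

There is one attempt and no reset: what is moved stays moved. The work goes in short steps, Python scripts to look and compute and a tool call to move; the robot and the scene stay as the last step left them, time stands still between calls to the robot, and variables do not carry over. Pictures are saved under pics/ and viewed, at most 14 in all, crops included, and the job is handed in when it is done.

Besides the shell and the picture viewer there is one more tool, called after "Request:" as name(argument=value, ...), one argument or row to a line, values as JSON. apply_moves: Moves the arm, as the interface text tells. Its arguments: {"type":"object","properties":{"rows":{"type":"array","items":{"type":"number"}},"newtons":{"type":"number"}},"required":["rows"]}

```bash
mkdir -p pics; cat > h.py <<'E'
import numpy as np, cv2
from rig import env
def ray(c,u,v):
    K=c["intrinsics"];k=c["k1"]
    d=np.array([(u-K[0,2])/K[0,0],(v-K[1,2])/K[1,1]]);s=d.copy()
    for _ in range(30): s=d/(1+k*(s@s))
    T=np.array(c["world_from_camera"]);r=T[:3,:3]@np.r_[s,1];return T[:3,3],r/np.linalg.norm(r)
def at_z(c,u,v,z):
    o,r=ray(c,u,v);return o+r*(z-o[2])/r[2]
def proj(c,p):
    T=np.linalg.inv(c["world_from_camera"]);q=T[:3,:3]@np.array(p)+T[:3,3];s=q[:2]/q[2]
    s=s*(1+c["k1"]*(s@s));K=c["intrinsics"];return np.array([K[0,0]*s[0]+K[0,2],K[1,1]*s[1]+K[1,2]])
def tri(obs):
    A=np.zeros((3,3));b=np.zeros(3);L=[]
    for c,u,v in obs:
        o,r=ray(c,u,v);P=np.eye(3)-np.outer(r,r);A+=P;b+=P@o;L.append((P,o))
    x=np.linalg.solve(A,b);return x,[np.linalg.norm(P@(x-o)) for P,o in L]
E
python3 - <<'E'
from h import *
import pickle
d={n:env.read_camera(n) for n in("scene","side","wrist")}
pickle.dump(d,open("cams0.pkl","wb"))
for n,c in d.items():
    cv2.imwrite(f"pics/{n}0.png",cv2.resize(c["color"][:,:,::-1],(800,600),interpolation=cv2.INTER_CUBIC))
    print(n,np.round(c["world_from_camera"],3).tolist(),c["intrinsics"][0,0],c["k1"])
s=env.sense();print(s["time_s"],s["ee_pos"],s["eef_rot"],env.hold_point_z)
E
```

```text
scene [[-0.101, 0.533, -0.84, 1.206], [0.995, 0.035, -0.097, 0.085], [-0.023, -0.845, -0.534, 0.545], [0.0, 0.0, 0.0, 1.0]] 378.69772283250666 0.0027383244090681716
side [[0.701, -0.535, 0.471, -0.122], [-0.713, -0.521, 0.469, -0.56], [-0.005, -0.665, -0.747, 0.909], [0.0, 0.0, 0.0, 1.0]] 416.4823828258248 0.002802018388074417
wrist [[0.257, 0.93, 0.262, 0.097], [0.966, -0.247, -0.072, 0.646], [-0.002, 0.272, -0.962, 0.384], [0.0, 0.0, 0.0, 1.0]] 267.46336178203984 0.018078981952192603
0.15 [0.1675239  0.62746634 0.22589945] [-1.20790437e-04  1.30036184e-01  9.91508943e-01 -7.69211765e-04] 0.0188
```

View pics/scene0.png

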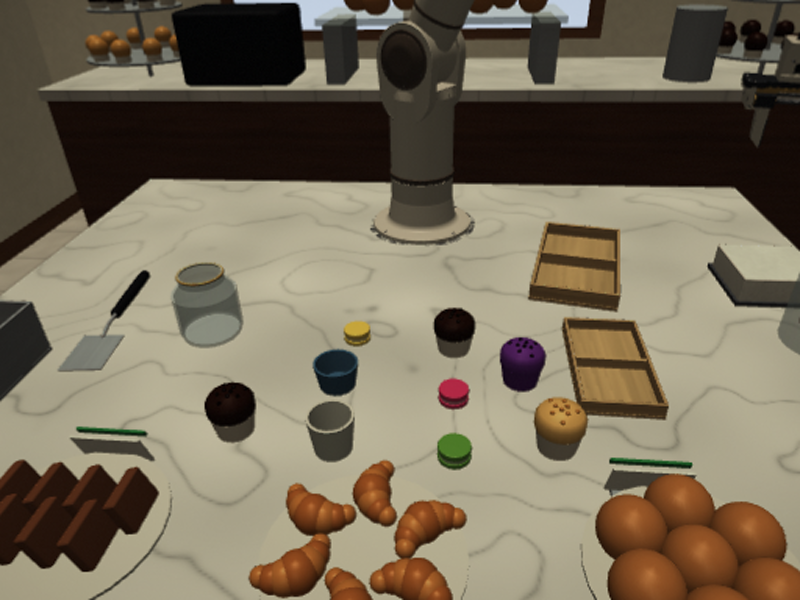

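View pics/side0.png

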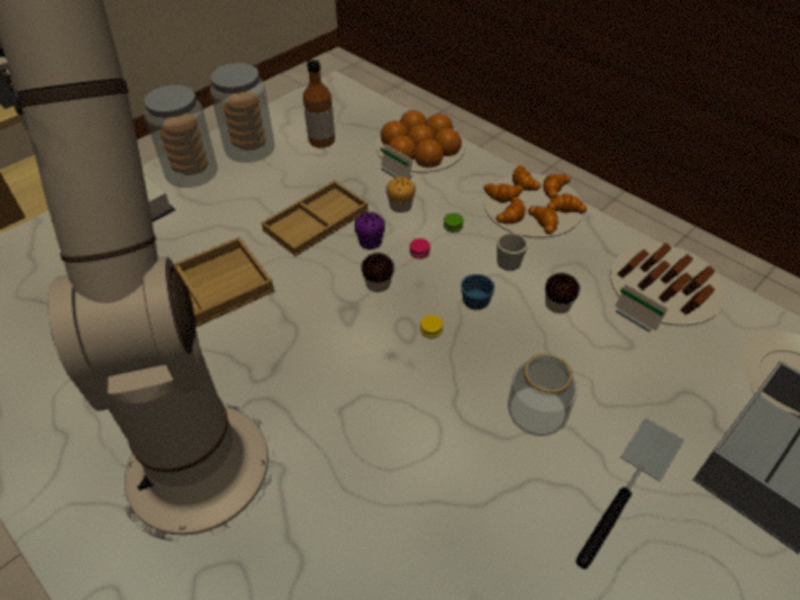

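The scene view shows dark muffins at (454,330) and (230,410), with the purple decoy at (522,362) and vanilla at (560,425). Green is at (454,450), pink at (454,393), lemon at (357,332), and the jar rim at (200,275). The two trays are at (577,265) and (614,367). Next I measure by colour blobs in both views and take one crop of the tray corners.

```bash
cat > m.py <<'E'
from h import *
import pickle
d=pickle.load(open("cams0.pkl","rb"))
def blob(c,kind,u,v,R=30):
    im=c["color"].astype(int);h=cv2.cvtColor(c["color"],cv2.COLOR_RGB2HSV).astype(int)
    H,S,V=h[...,0],h[...,1],h[...,2]
    m={"green":(abs(H-50)<20)&(S>110),"pink":(abs(H-170)<12)&(S>90),"yellow":(abs(H-26)<8)&(S>140),
       "dark":(V<75)&((H<20)|(H>165)|(V<40)),"purple":(abs(H-140)<15)&(S>90)}[kind]
    u*=.64;v*=.64
    yy,xx=np.mgrid[:384,:512];m=m&(abs(xx-u)<R)&(abs(yy-v)<R)
    n,l,s,ce=cv2.connectedComponentsWithStats(m.astype(np.uint8))
    k=1+np.argmax(s[1:,4]);return ce[k],s[k]
if __name__=="__main__":
    for name,kind,a,b in [("green","green",(454,450),(453,222)),("pink","pink",(454,393),(420,248)),("lemon","yellow",(357,332),(431,326)),
      ("mufR","dark",(454,330),(377,270)),("mufL","dark",(230,405),(562,290)),("purple","purple",(522,360),(370,230))]:
        p,s=blob(d["scene"],kind,*a);q,t=blob(d["side"],kind,*b)
        x,e=tri([(d["scene"],*p),(d["side"],*q)])
        print(name,np.round(p/.64),s[2:],np.round(q/.64),t[2:],np.round(x,4),np.round(e,4))
    A=cv2.resize(d["scene"]["color"][130:274,330:434],None,fx=3.8,fy=3.8,interpolation=cv2.INTER_CUBIC)
    B=cv2.resize(d["side"]["color"][110:215,100:240],None,fx=2.85,fy=2.85,interpolation=cv2.INTER_CUBIC)
    o=np.zeros((600,800,3),np.uint8);o[:A.shape[0],:A.shape[1]]=A;o[:B.shape[0],400:400+B.shape[1]]=B[:,:400]
    J1=cv2.resize(d["scene"]["color"][160:230,105:160],None,fx=3.8,fy=3.8,interpolation=cv2.INTER_CUBIC)
    J2=cv2.resize(d["side"]["color"][215:285,315:378],None,fx=3,fy=3,interpolation=cv2.INTER_CUBIC)
    o[320:320+J1.shape[0],400:400+J1.shape[1]]=J1;o[320:320+J2.shape[0],611:611+J2.shape[1]]=J2
    cv2.imwrite("pics/crop1.png",o[:,:,::-1])
E
python3 m.py
```

```text
green [453. 450.] [ 22  23 384] [453. 222.] [ 12  12 120] [0.6869 0.0863 0.0113] [0.0003 0.0003]
pink [453. 393.] [ 19  19 305] [419. 247.] [ 13  12 130] [0.5816 0.0828 0.0113] [0.0007 0.0007]
lemon [357. 332.] [ 17  15 192] [431. 325.] [ 15  15 177] [ 0.4478 -0.0722  0.0125] [0.0005 0.0005]
mufR [453. 330.] [ 26  31 605] [377. 270.] [ 21  25 370] [0.4632 0.0804 0.0339] [0.0002 0.0002]
mufL [230. 409.] [ 32  38 894] [561. 291.] [ 22  25 403] [ 0.6612 -0.199   0.0336] [0.0002 0.0002]
purple [521. 363.] [ 29  34 746] [369. 229.] [ 18  23 313] [0.5344 0.1767 0.0322] [0.0003 0.0003]
```

View pics/crop1.png

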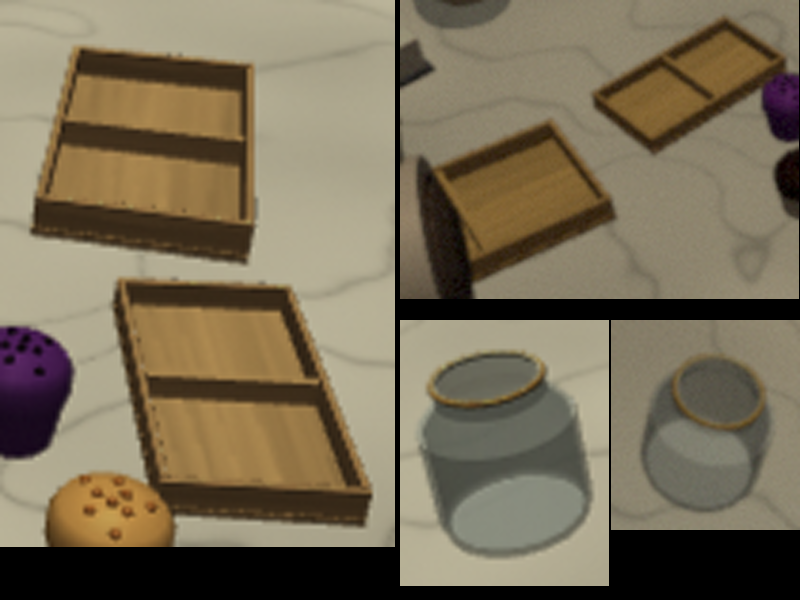

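The crop shows the near tray's rim corners at about (120,281), (293,288), (370,488) and (158,487). The far tray's are (77,49), (253,66), (250,225) and (37,200). The jar rim centre is at (487,377) in the scene crop and (718,391) in the side crop.

```bash
python3 - <<'E'
from h import *
import pickle
d=pickle.load(open("cams0.pkl","rb"));S,D=d["scene"],d["side"]
a=lambda x,y:(330+x/3.8,130+y/3.8); b=lambda x,y:(100+(x-400)/2.85,110+y/2.85)
near=[(120,281),(293,288),(370,488),(158,487)]; far=[(77,49),(253,66),(250,225),(37,200)]
# side order matched: scene far-left=..., print candidates
nside=[(655,148),(594,98),(725,22),(785,62)]
P=[]
for p,q in zip(near,nside):
    x,e=tri([(S,*a(*p)),(D,*b(*q))]);P.append(x);print("near",np.round(x,4),round(e[0],4))
for n,L in(("near",near),("far",far)):
    Q=np.array([at_z(S,*a(*p),.024) for p in L]);print(n,np.round(Q[:,:2],3).tolist(),np.round(np.linalg.norm(np.roll(Q,-1,0)-Q,axis=1),3),np.round(Q.mean(0),4))
Q=np.array([at_z(D,*b(*p),.024) for p in nside]);print("side near",np.round(Q[:,:2],3).tolist(),np.round(np.linalg.norm(np.roll(Q,-1,0)-Q,axis=1),3),np.round(Q.mean(0),4))
print("tri centre",np.mean(P,0))
x,e=tri([(S,105+87/3.8,160+57/3.8),(D,315+107/3,215+71/3)]);print("jar",x,e)
for n,u,v in(("cup",331,431),("ram",336,370),("van",560,420)): print(n,at_z(S,u*.64,v*.64,.03))
W=d["wrist"];R=env.sense()["eef_rot"];from scipy.spatial.transform import Rotation as Ro
M=Ro.from_quat(np.roll(R,-1)).as_matrix();print(M)
E
```

```text
near [0.3981 0.2517 0.015 ] 0.0066
near [0.4012 0.3615 0.017 ] 0.0054
near [0.5954 0.3566 0.0184] 0.0052
near [0.596  0.2494 0.0148] 0.0021
near [[0.405, 0.255], [0.406, 0.364], [0.597, 0.359], [0.605, 0.249]] [0.108 0.192 0.111 0.2  ] [0.5031 0.3067 0.024 ]
far [[0.041, 0.267], [0.068, 0.408], [0.328, 0.353], [0.303, 0.211]] [0.144 0.266 0.144 0.268] [0.1849 0.3097 0.024 ]
side near [[0.392, 0.235], [0.396, 0.347], [0.589, 0.344], [0.588, 0.238]] [0.112 0.193 0.105 0.196] [0.4914 0.2909 0.024 ]
tri centre [0.49768979 0.30482118 0.01627003]
jar [ 0.44198993 -0.31285128  0.10709625] [np.float64(0.0007941130644347765), np.float64(0.0007941130644348267)]
cup [ 0.68588667 -0.06367581  0.03      ]
ram [ 0.56689571 -0.08043313  0.03      ]
van [0.64482436 0.21670608 0.03      ]
[[-9.66181153e-01  2.57863892e-01 -4.39580321e-04]
 [ 2.57864264e-01  9.66179998e-01 -1.49394643e-03]
 [ 3.94788717e-05 -1.55677494e-03 -9.99998787e-01]]
```

Near tray measures 200 x 110 mm, so it is the small one. The far one is 268 x 144 mm. It sits centred near (0.50, 0.305) with its long axis along world x. Macaron centres come out at z ≈ 11 mm and the jar rim at about 107 mm, both as expected. I'm moving toward the green macaron, turning the closing line to x.

Request:
apply_moves(
  rows=[3.24,-3.39,0,0,0,-4.7,9,3.24,-3.39,0,0,0,-4.7,9,3.24,-3.39,0,0,0,-4.7,9,3.24,-3.39,0,0,0,-4.7,9,3.24,-3.39,0,0,0,-4.7,9,3.24,-3.39,0,0,0,-4.7,9,3.24,-3.39,0,0,0,-4.7,9,3.24,-3.39,0,0,0,-4.7,9],
  newtons=10,
)

```text
time_s: 0.95
ee_pos: [0.4277, 0.3551, 0.2267]
eef_rot: [-0.0, 0.444, 0.896, -0.0]
force: [1.3, 0.6, -1.0]
width: 0.979
gripper_force: 0.0
```

```bash
python3 - <<'E'
from h import *
import pickle
c=env.read_camera("wrist");pickle.dump(c,open("w1.pkl","wb"))
cv2.imwrite("pics/w1.png",cv2.resize(c["color"][:,:,::-1],(800,600),interpolation=cv2.INTER_CUBIC))
print(np.round(c["world_from_camera"],3).tolist(),env.sense()["ee_pos"],env.sense()["eef_rot"])
E
```

```text
[[0.796, 0.583, 0.165, 0.384], [0.606, -0.766, -0.216, 0.412], [0.0, 0.272, -0.962, 0.384], [0.0, 0.0, 0.0, 1.0]] [0.43511068 0.34681001 0.22652724] [ 0.00285417  0.4507567   0.89264125 -0.00136015]
```

View pics/w1.png

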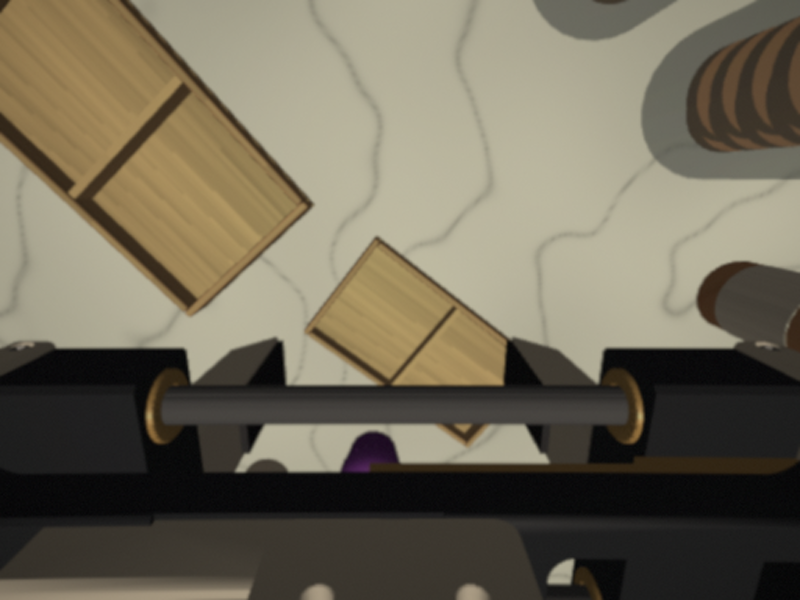

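Request:
apply_moves(
  rows=[3.24,-3.37,0,0,0,-4.7,9,3.24,-3.37,0,0,0,-4.7,9,3.24,-3.37,0,0,0,-4.7,9,3.24,-3.37,0,0,0,-4.7,9,3.24,-3.37,0,0,0,-4.7,9,3.24,-3.37,0,0,0,-4.7,9,3.24,-3.37,0,0,0,-4.7,7,3.24,-3.37,0,0,0,-4.7,7],
)

```text
time_s: 1.8
ee_pos: [0.6868, 0.0861, 0.2264]
eef_rot: [-0.0, 0.709, 0.705, -0.0]
force: [0.6, 0.8, -0.4]
width: 0.85
gripper_force: 0.0
```

The wrist view shows the small tray with its cross wall from (455,309) to (390,383) and corners at (378,238), (307,330) and (467,443). I'll use it to check the tray centre while descending on green.

```bash
python3 - <<'E'
from h import *
import pickle
c=pickle.load(open("w1.pkl","rb"))
for u,v in((455,309),(390,383),(378,238),(307,330),(467,443)): print(np.round(at_z(c,u*.64,v*.64,.024),4))
S=pickle.load(open("cams0.pkl","rb"))["scene"]
for n,k in(("a",(150,385)),("b",(322,382))): print("scene cross",at_z(S,330+k[0]/3.8,130+k[1]/3.8,.024))
E
```

```text
[0.4973 0.3542 0.024 ]
[0.4951 0.2597 0.024 ]
[0.4034 0.3636 0.024 ]
[0.4021 0.2564 0.024 ]
[0.5955 0.2537 0.024 ]
scene cross [0.51517627 0.25776149 0.024     ]
scene cross [0.50514821 0.35725924 0.024     ]
```

Request:
apply_moves(
  rows=[0,0,-4.5,0,0,0,7,0,0,-4.5,0,0,0,7,0,0,-4.5,0,0,0,7,0,0,-4,0,0,0,7,0,0,-2,0,0,0,7,0,0,-1.5,0,0,0,7,0,0,-0.9,0,0,0,7,0,0,-0.3,0,0,0,7],
)

```text
time_s: 2.6
ee_pos: [0.6859, 0.0874, 0.0043]
eef_rot: [-0.0, 0.708, 0.706, -0.0]
force: [0.0, -0.2, -0.2]
width: 0.761
gripper_force: 0.0
```

Wrist and scene views agree on a tray centre of about (0.499, 0.307), turned roughly −1°. Now closing on green.

Request:
apply_moves(
  rows=[0,0,0,0,0,0,3.6,0,0,0,0,0,0,3.6,0,0,0,0,0,0,3.6,0,0,0,0,0,0,3.6,0,0,0,0,0,0,3.6,0,0,0,0,0,0,3.6],
  newtons=10,
)

```text
time_s: 3.2
ee_pos: [0.6867, 0.0873, 0.0057]
eef_rot: [0.0, 0.708, 0.706, 0.001]
force: [-1.1, -0.6, 5.5]
width: 0.455
gripper_force: 10.0
```

Request:
apply_moves(
  rows=[0,0,3,0,0,0,3.6,0,0,4.5,0,0,0,3.6,0,0,4.5,0,0,0,3.6,-1,-1.6,4,0,0,0,3.6,-2.3,-3.9,0,0,0,0,3.6,-2.3,-3.9,0,0,0,0,3.6,-2.3,-3.9,0,0,0,0,3.6,-2.3,-3.9,0,0,0,0,3.6],
)

```text
time_s: 4.0
ee_pos: [0.5827, -0.0861, 0.1648]
eef_rot: [0.0, 0.708, 0.706, -0.0]
force: [0.4, -0.5, -1.0]
width: 0.452
gripper_force: 10.0
```

Request:
apply_moves(
  rows=[-2.3,-3.9,0,0,0,0,3.6,-2.3,-3.9,0,0,0,0,3.6,-2.3,-3.9,0,0,0,0,3.6,-2.3,-3.9,0,0,0,0,3.6,-2.3,-3.9,0,0,0,0,3.6,-2,-3,0,0,0,0,3.6,0,0,0,0,0,0,3.6,0,0,0,0,0,0,3.6],
)

```text
time_s: 4.8
ee_pos: [0.4482, -0.3105, 0.1646]
eef_rot: [-0.0, 0.709, 0.705, 0.0]
force: [0.5, 0.7, -0.6]
width: 0.456
gripper_force: 10.0
```

Request:
apply_moves(
  rows=[-0.6,-0.3,-1.5,0,0,0,3.6,0,0,-1.5,0,0,0,3.6,0,0,0,0,0,0,3.6],
)

```text
time_s: 5.1
ee_pos: [0.4427, -0.3101, 0.1329]
eef_rot: [-0.002, 0.707, 0.707, -0.0]
force: [-0.1, 0.8, -1.0]
width: 0.452
gripper_force: 10.0
```

```bash
python3 - <<'E'
from h import *
import pickle
S=env.read_camera("scene");D=env.read_camera("side")
A=cv2.resize(S["color"][130:230,75:175],(400,400),interpolation=cv2.INTER_CUBIC);B=cv2.resize(D["color"][190:290,295:395],(400,400),interpolation=cv2.INTER_CUBIC)
cv2.imwrite("pics/j1.png",np.hstack([A,B])[:,:,::-1]);print(env.sense()["ee_pos"])
E
```

```text
[ 0.44378475 -0.31126899  0.1346282 ]
```

View pics/j1.png

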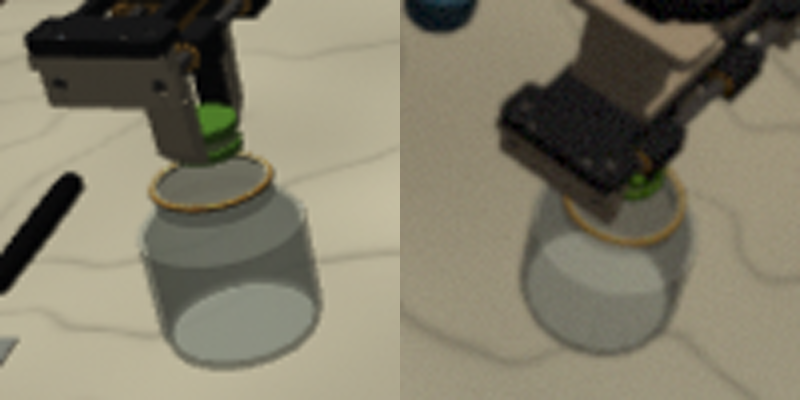

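The crop shows green held at (220,130) directly above the jar mouth, whose centre is at (212,183). Lowering it and releasing.

Request:
apply_moves(
  rows=[-0.1,-0.1,-1.2,0,0,0,3.6,0,0,0,0,0,0,3.6,0,0,0,0,0,0,7,0,0,0,0,0,0,7,0,0,0,0,0,0,7,0,0,0,0,0,0,7,0,0,4,0,0,0,7,0,0,4,0,0,0,7],
)

```text
time_s: 6.0
ee_pos: [0.4409, -0.3132, 0.2026]
eef_rot: [-0.002, 0.708, 0.706, -0.001]
force: [1.1, 0.1, 1.1]
width: 0.76
gripper_force: 0.0
```

```bash
python3 - <<'E'
from h import *
S=env.read_camera("scene");D=env.read_camera("side")
for c,(u,v) in((S,(128,190)),(D,(345,245))):
    h=cv2.cvtColor(c["color"],cv2.COLOR_RGB2HSV).astype(int);m=(abs(h[...,0]-55)<22)&(h[...,1]>50);yy,xx=np.mgrid[:384,:512];m&=(abs(xx-u)<35)&(abs(yy-v)<45)
    p=np.argwhere(m);print(len(p),p.mean(0) if len(p) else 0)
    a=p.mean(0)if len(p) else (0,0);print(at_z(c,a[1],a[0],.016))
A=cv2.resize(S["color"][130:230,75:175],(400,400));B=cv2.resize(D["color"][190:290,295:395],(400,400))
cv2.imwrite("pics/j2.png",np.hstack([A,B])[:,:,::-1])
E
```

```text
214 [205.91588785 134.78971963]
[ 0.43973988 -0.31378712  0.016     ]
264 [255.73106061 344.95833333]
[ 0.45297286 -0.30664067  0.016     ]
```

View pics/j2.png

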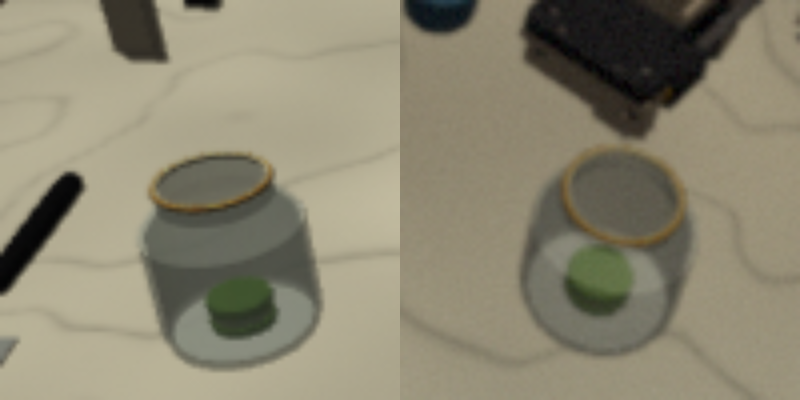

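Green lies flat in the jar at (240,305) in the left crop. Now pink, turning the closing line 45° to keep clear of the muffins.

Request:
apply_moves(
  rows=[1.56,4.4,0,0,0,5.6,7,1.56,4.4,0,0,0,5.6,7,1.56,4.4,0,0,0,5.6,7,1.56,4.4,0,0,0,5.6,7,1.56,4.4,0,0,0,5.6,7,1.56,4.4,0,0,0,5.6,7,1.56,4.4,0,0,0,5.6,7,1.56,4.4,0,0,0,5.6,7],
)

```text
time_s: 6.9
ee_pos: [0.5671, 0.0399, 0.2026]
eef_rot: [0.0, 0.384, 0.923, 0.0]
force: [0.9, -0.0, -0.1]
width: 0.758
gripper_force: 0.0
```

Request:
apply_moves(
  rows=[1.56,4.4,0,0,0,0,7,0,0,-2,0,0,0,7,0,0,0,0,0,0,7],
)

```text
time_s: 7.2
ee_pos: [0.5804, 0.0838, 0.18]
eef_rot: [-0.002, 0.384, 0.923, -0.001]
force: [0.1, -0.8, -0.2]
width: 0.758
gripper_force: 0.0
```

Request:
apply_moves(
  rows=[0.1,0,-4.5,0,0,0,7,0,0,-4.5,0,0,0,7,0,0,-4,0,0,0,7,0,0,-2,0,0,0,7,0,0,-1.5,0,0,0,7,0,0,-1,0,0,0,7,0,0,0,0,0,0,7],
)

```text
time_s: 7.9
ee_pos: [0.583, 0.0814, 0.0072]
eef_rot: [-0.0, 0.386, 0.923, -0.0]
force: [-0.3, -0.5, 0.0]
width: 0.766
gripper_force: 0.0
```

Request:
apply_moves(
  rows=[0,0,0,0,0,0,3.6,0,0,0,0,0,0,3.6,0,0,0,0,0,0,3.6,0,0,0,0,0,0,3.6,0,0,0,0,0,0,3.6,0,0,0,0,0,0,3.6],
  newtons=10,
)

```text
time_s: 8.5
ee_pos: [0.5839, 0.0824, 0.0085]
eef_rot: [0.0, 0.385, 0.923, 0.0]
force: [-1.2, -0.0, 6.5]
width: 0.449
gripper_force: 10.0
```

Request:
apply_moves(
  rows=[0,0,3,0,0,0,3.6,0,0,4.5,0,0,0,3.6,0,0,4.5,0,0,0,3.6,0,0,4,0,0,0,3.6,-1.56,-4.4,0,0,0,0,3.6,-1.56,-4.4,0,0,0,0,3.6,-1.56,-4.4,0,0,0,0,3.6,-1.56,-4.4,0,0,0,0,3.6],
)

```text
time_s: 9.3
ee_pos: [0.52, -0.0952, 0.1678]
eef_rot: [0.0, 0.385, 0.923, -0.0]
force: [0.6, -0.8, -0.5]
width: 0.45
gripper_force: 10.0
```

Request:
apply_moves(
  rows=[-1.56,-4.35,0,0,0,0,3.6,-1.56,-4.35,0,0,0,0,3.6,-1.56,-4.35,0,0,0,0,3.6,-1.56,-4.35,0,0,0,0,3.6,-1.56,-4.35,0,0,0,0,3.6,0,0,-2,0,0,0,3.6,0,0,-1.5,0,0,0,3.6,0,0,0,0,0,0,3.6],
)

```text
time_s: 10.1
ee_pos: [0.441, -0.3105, 0.1306]
eef_rot: [-0.002, 0.386, 0.923, 0.0]
force: [-1.2, 0.2, -0.9]
width: 0.451
gripper_force: 10.0
```

```bash
python3 - <<'E'
from h import *
S=env.read_camera("scene");D=env.read_camera("side")
A=cv2.resize(S["color"][130:230,75:175],(400,400),interpolation=cv2.INTER_CUBIC);B=cv2.resize(D["color"][190:290,295:395],(400,400),interpolation=cv2.INTER_CUBIC)
cv2.imwrite("pics/j3.png",np.hstack([A,B])[:,:,::-1]);print(env.sense()["ee_pos"])
E
```

```text
[ 0.44282667 -0.31087851  0.13260454]
```

View pics/j3.png

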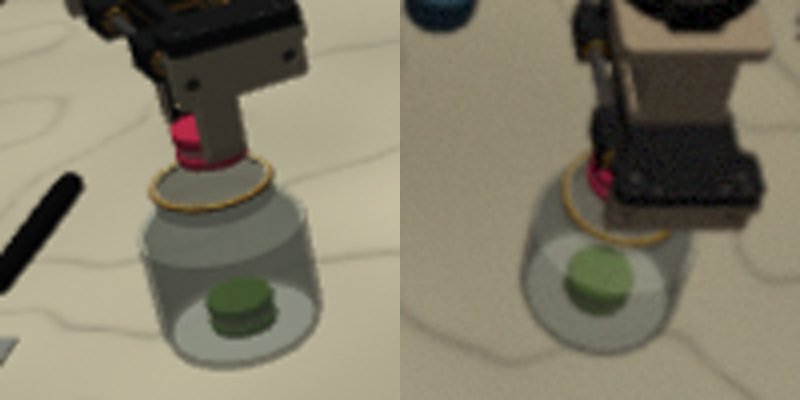

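Pink is held at (205,140), over the mouth centre, with green on the floor below. Releasing.

Request:
apply_moves(
  rows=[0,-0.1,-1,0,0,0,3.6,0,0,0,0,0,0,3.6,0,0,0,0,0,0,7,0,0,0,0,0,0,7,0,0,0,0,0,0,7,0,0,0,0,0,0,7,0,0,4,0,0,0,9,0,0,4,0,0,0,9],
)

```text
time_s: 11.0
ee_pos: [0.4419, -0.3116, 0.2025]
eef_rot: [-0.002, 0.385, 0.923, 0.0]
force: [1.1, -0.4, 0.2]
width: 0.887
gripper_force: 0.0
```

```bash
python3 - <<'E'
from h import *
import m
S=env.read_camera("scene");D=env.read_camera("side")
A=cv2.resize(S["color"][130:300,75:375],(800,453));B=cv2.resize(D["color"][190:290,295:395],(147,147))
A[:147,-147:]=B
cv2.imwrite("pics/j4.png",A[:,:,::-1])
for n,a,b in(("L",(230,409),(561,291)),("R",(453,330),(377,270))):
    p,s=m.blob(S,"dark",*a);q,t=m.blob(D,"dark",*b);x,e=tri([(S,*p),(D,*q)]);print(n,s[2:],t[2:],np.round(x,4),np.round(e,4))
E
```

```text
L [ 32  37 894] [  47   60 1853] [ 0.6684 -0.2101  0.0357] [0.0127 0.0127]
R [ 26  31 599] [ 21  25 364] [0.4627 0.0803 0.0339] [0.0004 0.0004]
```

View pics/j4.png

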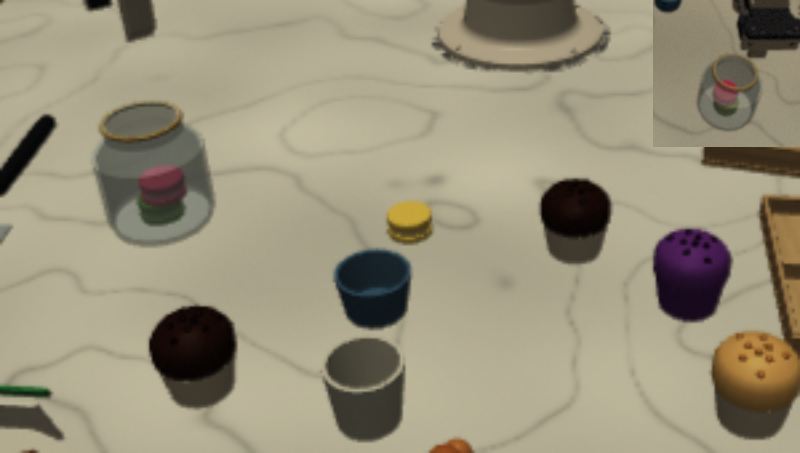

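Both macarons are in the jar, pink resting on green at (160,190). The chocolate muffin crowns are at (193,344) and (576,212), with the purple decoy at (690,270). I'll check the muffin centres by crown pixels, then go for the left one.

```bash
python3 - <<'E'
from h import *
import pickle
d=pickle.load(open("cams0.pkl","rb"))
for u,v in((193,344.5),(575.5,210)): print(at_z(d["scene"],75+u*.375,130+v*.377,.048))
for u,v in((562,289),(377.5,268)): print("side",at_z(d["side"],u*.64,v*.64,.048))
print(env.sense()["q"])
E
```

```text
[ 0.67047552 -0.19367266  0.048     ]
[0.47481845 0.08209371 0.048     ]
side [ 0.65356463 -0.20369488  0.048     ]
side [0.45843054 0.07334354 0.048     ]
[ 0.54242832  0.29642958  0.02678506  1.85476103 -0.00944082  0.98014811
  1.35244191]
```

Request:
apply_moves(
  rows=[3.65,1.9,0,0,0,-8,9,3.65,1.9,0,0,0,-8,9,3.65,1.9,0,0,0,-8,9,3.65,1.9,0,0,0,-8,9,3.65,1.9,0,0,0,-8,9,3.65,1.7,0,0,0,-5,9,0,0,0,0,0,0,9.1],
)

```text
time_s: 11.8
ee_pos: [0.6668, -0.1935, 0.2013]
eef_rot: [-0.0, 0.707, 0.707, 0.002]
force: [0.3, 1.3, -0.4]
width: 0.992
gripper_force: 0.0
```

Request:
apply_moves(
  rows=[-0.5,-0.55,-3,0,0,0,9.1,0,0,-4,0,0,0,9.1,0,0,-4,0,0,0,9.1,0,0,-3,0,0,0,9.1,0,0,-2,0,0,0,9.1,0,0,-1.7,0,0,0,9.1,0,0,0,0,0,0,9.1],
)

```text
time_s: 12.5
ee_pos: [0.6544, -0.2054, 0.0227]
eef_rot: [-0.002, 0.709, 0.705, -0.001]
force: [-0.6, 0.3, -0.5]
width: 0.991
gripper_force: 0.0
```

Request:
apply_moves(
  rows=[0,0,0,0,0,0,5.6,0,0,0,0,0,0,5.6,0,0,0,0,0,0,5.6,0,0,0,0,0,0,5.6,0,0,0,0,0,0,5.6,0,0,0,0,0,0,5.6],
  newtons=12,
)

```text
time_s: 13.1
ee_pos: [0.6581, -0.206, 0.027]
eef_rot: [0.001, 0.709, 0.705, 0.001]
force: [-0.3, 1.2, 5.7]
width: 0.665
gripper_force: 12.0
```

Gripped at 61 mm. Lifting and carrying it to the +x compartment.

Request:
apply_moves(
  rows=[0,0,2,0,0,0,5.6,0,0,4,0,0,0,5.6,0,0,4,0,0,0,5.6,0,0,3,0,0,0,5.6,-0.5,2.5,2,0,0,0,5.6,-0.94,4.5,0,0,0,0,5.6,-0.94,4.5,0,0,0,0,5.6,-0.94,4.5,0,0,0,0,5.6],
)

```text
time_s: 13.9
ee_pos: [0.6227, -0.0444, 0.1756]
eef_rot: [-0.0, 0.709, 0.705, -0.0]
force: [1.2, 0.5, -0.5]
width: 0.666
gripper_force: 12.0
```

Request:
apply_moves(
  rows=[-0.94,4.5,0,0,0,0,5.6,-0.94,4.5,0,0,0,0,5.6,-0.94,4.5,0,0,0,0,5.6,-0.94,4.5,0,0,0,0,5.6,-0.94,4.5,0,0,0,0,5.6,-0.94,4.5,0,0,0,0,5.6,-0.94,4.5,0,0,0,0,5.6,-0.5,2,0,0,0,0,5.6],
)

```text
time_s: 14.7
ee_pos: [0.55, 0.2953, 0.1753]
eef_rot: [-0.002, 0.707, 0.707, 0.0]
force: [-0.8, 0.7, 0.0]
width: 0.664
gripper_force: 12.0
```

Request:
apply_moves(
  rows=[0.1,0.5,-4,0,0,0,5.6,0,0,-4,0,0,0,5.6,0,0,-2,0,0,0,5.6,0,0,0,0,0,0,5.6],
)

```text
time_s: 15.1
ee_pos: [0.5505, 0.2924, 0.0715]
eef_rot: [-0.001, 0.709, 0.705, -0.004]
force: [-0.1, 0.4, -0.1]
width: 0.666
gripper_force: 12.0
```

```bash
python3 - <<'E'
from h import *
S=env.read_camera("scene");D=env.read_camera("side")
A=cv2.resize(S["color"][150:290,310:450],(400,400),interpolation=cv2.INTER_CUBIC);B=cv2.resize(D["color"][90:190,150:250],(400,400),interpolation=cv2.INTER_CUBIC)
cv2.imwrite("pics/t1.png",np.hstack([A,B])[:,:,::-1]);print(env.sense()["ee_pos"])
E
```

```text
[0.55382298 0.29403439 0.07566638]
```

View pics/t1.png

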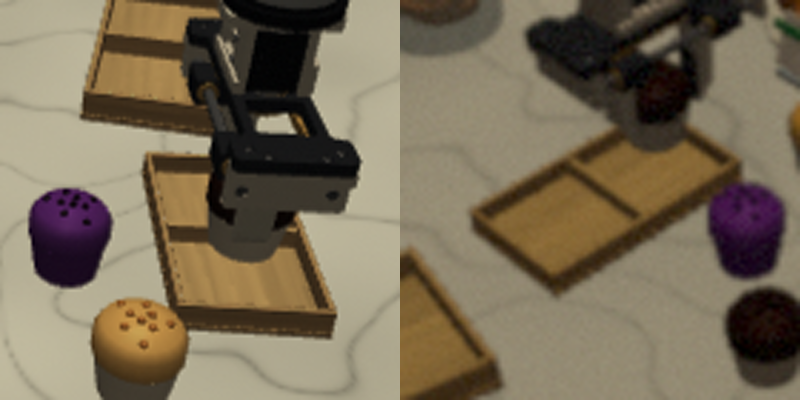

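The muffin hangs upright over the near, +x compartment, base at (245,250) in the left crop. Shifting slightly and setting it down.

Request:
apply_moves(
  rows=[0,0.8,-1,0,0,0,5.6,0,0,-1.5,0,0,0,5.6,0,0,-1,0,0,0,5.6,0,0,-0.5,0,0,0,5.6,0,0,0,0,0,0,5.6,0,0,0,0,0,0,5.6],
)

```text
time_s: 15.8
ee_pos: [0.5541, 0.302, 0.0357]
eef_rot: [0.0, 0.709, 0.705, -0.0]
force: [0.5, 0.7, -1.1]
width: 0.663
gripper_force: 12.0
```

Request:
apply_moves(
  rows=[0,0,-0.3,0,0,0,5.6,0,0,0,0,0,0,5.6],
)

```text
time_s: 16.0
ee_pos: [0.5541, 0.3022, 0.0328]
eef_rot: [0.0, 0.709, 0.705, 0.0]
force: [-0.4, -0.1, -0.6]
width: 0.664
gripper_force: 12.0
```

Request:
apply_moves(
  rows=[0,0,-0.1,0,0,0,5.6,0,0,0,0,0,0,6.8,0,0,0,0,0,0,7.8,0,0,0,0,0,0,7.8,0,0,0,0,0,0,7.8,0,0,2,0,0,0,7.8,0,0,4,0,0,0,9.1,0,0,4,0,0,0,9.1],
)

```text
time_s: 16.8
ee_pos: [0.5531, 0.3018, 0.1319]
eef_rot: [-0.0, 0.709, 0.705, -0.001]
force: [1.4, 0.2, -0.8]
width: 0.967
gripper_force: 0.0
```

Request:
apply_moves(
  rows=[-1.79,-4.44,0,0,0,0,9.1,-1.79,-4.44,0,0,0,0,9.1,-1.79,-4.44,0,0,0,0,9.1,-1.79,-4.44,0,0,0,0,9.1,-1.79,-4.44,0,0,0,0,9.1,0,0,0,0,0,0,9.1,0,0,0,0,0,0,9.1],
)

```text
time_s: 17.5
ee_pos: [0.4646, 0.0791, 0.1322]
eef_rot: [0.0, 0.71, 0.704, 0.0]
force: [0.0, -0.1, -1.3]
width: 0.983
gripper_force: 0.0
```

```bash
python3 - <<'E'
from h import *
S=env.read_camera("scene");D=env.read_camera("side")
A=cv2.resize(S["color"][150:290,270:450],(514,400),interpolation=cv2.INTER_CUBIC);B=cv2.resize(D["color"][90:190,175:246],(284,400),interpolation=cv2.INTER_CUBIC)
cv2.imwrite("pics/t2.png",np.hstack([A,B])[:,:,::-1]);print(env.sense()["ee_pos"])
E
```

```text
[0.46526411 0.0814098  0.13212643]
```

View pics/t2.png

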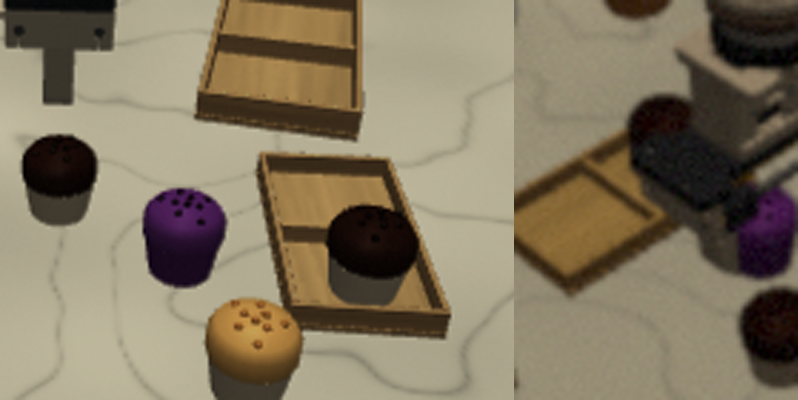

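The first muffin stands upright in the near compartment at (373,245). Descending on the second, the dark one at (60,170), not the purple one.

Request:
apply_moves(
  rows=[-0.1,0,-4,0,0,0,9.1,0,0,-3,0,0,0,9.1,0,0,-2,0,0,0,9.1,0,0,-1.7,0,0,0,9.1,0,0,0,0,0,0,9.1,0,0,0,0,0,0,9.1],
)

```text
time_s: 18.2
ee_pos: [0.4637, 0.0815, 0.0246]
eef_rot: [-0.0, 0.709, 0.706, -0.0]
force: [0.5, -0.1, 0.3]
width: 0.994
gripper_force: 0.0
```

Request:
apply_moves(
  rows=[0,0,0,0,0,0,5.6,0,0,0,0,0,0,5.6,0,0,0,0,0,0,5.6,0,0,0,0,0,0,5.6,0,0,0,0,0,0,5.6,0,0,0,0,0,0,5.6],
  newtons=12,
)

```text
time_s: 18.8
ee_pos: [0.4639, 0.0803, 0.0252]
eef_rot: [0.0, 0.709, 0.705, 0.0]
force: [-1.0, 0.6, 5.5]
width: 0.671
gripper_force: 12.0
```

Request:
apply_moves(
  rows=[0,0,2,0,0,0,5.6,0,0,4,0,0,0,5.6,0,0,4,0,0,0,5.6,0,0,4,0,0,0,5.6,-0.38,4.5,0,0,0,0,5.6,-0.38,4.5,0,0,0,0,5.6,-0.38,4.5,0,0,0,0,5.6,-0.38,4.5,0,0,0,0,5.6],
)

```text
time_s: 19.6
ee_pos: [0.4478, 0.2616, 0.1648]
eef_rot: [0.0, 0.709, 0.705, 0.0]
force: [1.1, 0.5, -0.5]
width: 0.671
gripper_force: 12.0
```

Request:
apply_moves(
  rows=[-0.38,4.5,0,0,0,0,5.6,0,0,-4,0,0,0,5.6,0,0,-3,0,0,0,5.6,0,0,-2,0,0,0,5.6,0,0,0,0,0,0,5.6,0,0,0,0,0,0,5.6],
)

```text
time_s: 20.2
ee_pos: [0.4443, 0.305, 0.0746]
eef_rot: [-0.0, 0.709, 0.705, -0.001]
force: [-0.4, 0.5, -0.5]
width: 0.67
gripper_force: 12.0
```

Request:
apply_moves(
  rows=[0,0,-2,0,0,0,5.6,0,0,-1.5,0,0,0,5.6,0,0,-0.5,0,0,0,5.6,0,0,-0.3,0,0,0,5.6,0,0,0,0,0,0,5.6,0,0,0,0,0,0,5.6],
)

```text
time_s: 20.8
ee_pos: [0.4449, 0.3055, 0.0323]
eef_rot: [0.0, 0.709, 0.705, 0.0]
force: [0.1, 0.3, -0.2]
width: 0.667
gripper_force: 12.0
```

Request:
apply_moves(
  rows=[0,0,-0.2,0,0,0,5.6,0,0,0,0,0,0,6.8,0,0,0,0,0,0,7.8,0,0,0,0,0,0,7.8,0,0,0,0,0,0,7.8,0,0,2,0,0,0,7.8,0,0,4,0,0,0,7.8,0,0,4,0,0,0,7.8],
)

```text
time_s: 21.6
ee_pos: [0.4437, 0.3047, 0.1301]
eef_rot: [-0.0, 0.709, 0.705, -0.001]
force: [0.8, 1.0, -0.2]
width: 0.851
gripper_force: 0.0
```

Request:
apply_moves(
  rows=[0,-2,4,0,0,0,7.8,0,-4,2,0,0,0,7.8,0,-4,0,0,0,0,7.8,0,-4,0,0,0,0,7.8,0,-4,0,0,0,0,7.8,0,-4,0,0,0,0,7.8,0,0,0,0,0,0,7.8],
)

```text
time_s: 22.3
ee_pos: [0.4442, 0.0792, 0.1898]
eef_rot: [0.001, 0.712, 0.702, -0.001]
force: [-0.3, 0.3, 0.0]
width: 0.85
gripper_force: 0.0
```

```bash
python3 - <<'E'
from h import *
import m
S=env.read_camera("scene");D=env.read_camera("side");print(env.sense()["ee_pos"])
for n,c in(("mA",(.554,.307,.05)),("mB",(.445,.306,.05))):
    a=proj(S,c)/.64;b=proj(D,c)/.64
    p,s=m.blob(S,"dark",*a,R=20);q,t=m.blob(D,"dark",*b,R=18);x,e=tri([(S,*p),(D,*q)]);print(n,a,b,s[2:],t[2:],np.round(x,4),np.round(e,4),at_z(S,*p,.045))
cv2.imwrite("pics/f.png",np.hstack([cv2.resize(S["color"],(800,600))[150:560,80:700],cv2.resize(D["color"],(800,600))[150:560,240:420]])[:,:,::-1])
E
```

```text
[0.44451192 0.08443102 0.18991536]
mA [622.20443362 365.30498774] [332.47577923 189.06850669] [  40   40 1067] [ 36  36 838] [0.5581 0.3048 0.0528] [0.0006 0.0006] [0.54718742 0.30896431 0.045     ]
mB [605.69181124 320.21001408] [292.36134985 213.64682243] [ 40  39 979] [ 36  23 374] [0.4401 0.3033 0.0436] [0.0024 0.0024] [0.43949773 0.30514393 0.045     ]
```

View pics/f.png

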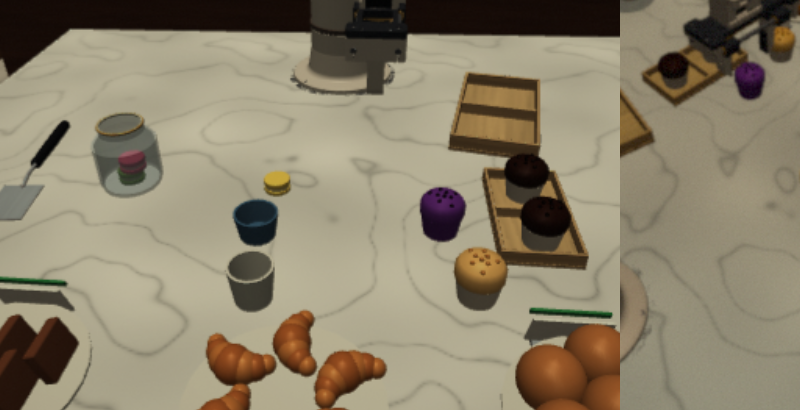

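Both chocolate muffins stand upright, one in each compartment, at (526,178) and (545,222). They sit about 5 to 6 cm from the cross wall and near the centre line. Both macarons are in the jar at (131,165), the other four things haven't moved, and the arm is clear.

```bash
python3 -c "
from rig import env
print(env.close_job())"
```

```text
the job is handed in; nothing more can be done
None
```

The order is made up and handed in: pistachio then raspberry macaron in the jar, and a chocolate muffin upright in each compartment of the small tray; the hand-in returned no verdict.

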